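# Switch off, lock the bowl and start the food processor at medium speed

### The arm

A 6-joint arm with a two-finger parallel gripper is mounted at the origin on the work surface. World frame = base frame: x ahead of the robot, y to its left, z up, the work surface at z = 0. Lengths are in mm, angles in degrees, forces in N, time in s.
With the tool pointing down it reaches from about 325 to 875 mm from the base axis. Payload 4.4 kg.
Tool frame: the origin (TCP) lies midway between the tips of the shut fingers; the grasp point (between the pads) lies 19 mm behind it (arm.grip_point_offset is the distance from the TCP to the grasp point, in mm); z points along the fingers, y is the line along which they close (so a half turn about z gives the same grasp; the last joint's range is limited). The gripper opens to 85 mm and grips with 20 to 120 N. Pads are 22 mm wide; open, the fingers measure 114 mm over their backs; the gripper's body (76 mm by 85 mm) begins 54 mm behind the grasp point. The pads swing forward as they close: fully open they stand 13 mm farther back than shut.
Start: joints at [57.554, 11.837, 88.321, -0, 79.842, -8.623], TCP at [232.264, 526.004, 203.582] pointing down, gripper open.
Joint ranges: [-156.59, 156.59], [-49.26, 127.26], [12.9, 141.05], [-63.56, 243.56], [4.71, 150.69], [-161.64, 161.64]. Speed limits (degrees/s): [159.86, 159.86, 180, 180, 180, 180].

### API

Orientations are given as [roll, pitch, yaw] about the fixed x, y, z axes, in that order (R = Rz(yaw) Ry(pitch) Rx(roll)).
In Python, from station import arm, imaging, ticket gives the robot as it stands.
- The arm moves only by the tool move_arm, never from a script. Its argument "plan" is a list of rows, each an object with "fingers": the finger opening in mm, from 0 to 85.4; "translation": the shift along the tool's x, y, z in mm, a list of three; "rot": the turn, a rotation vector about the tool's x, y, z in rad, a list of three. In form: [{"fingers": fingers, "translation": [tx, ty, tz], "rot": [rx, ry, rz]}, ...]. A call has 1 to 5 rows; each row is the pose to reach, as a shift and turn from the pose commanded when the call began, along the tool's axes at that moment; what a row does not reach only later rows make up. A row lasts 1/12 s, in which the tool goes at most 41.7 mm and 7.16 degrees, less where a joint would pass 70% of its speed; a pose out of reach is approached as far as the arm can. A call with a gripper value outside its range is refused whole. The fingers move at their own pace and stop on an object; "grip_force" is the grip in N (left out, the last holds). Time passes only in rows, so rows that repeat a pose let the fingers close. It gives the time, the measured TCP pose, the force, the opening and the grip force at its end, in the units of the state.
- arm.get_state(): the state, without advancing time (a new reading comes with each control period).
- imaging.get_image(name): name is "side" or "top" or "wrist"; returns the picture (420x560x3 uint8, red, green, blue); there is no depth.
- imaging.camera_params(name): a dict with "fx", "fy", "cx", "cy" (pixels), "view" (4x4, takes a point from world to camera coordinates); the wrist camera has in their place "hand_eye" (4x4, takes a point from camera to tool coordinates, whose origin is the TCP and whose axes are the flange's). Camera axes: x right, y down, z forward; pixel columns grow to the right and rows downward; lengths in mm; the calibration is good to about 2 mm. A picture is of the moment at which its call begins: read the wrist's pose just before it. camera_params takes no time and is no camera call.
- ticket.sign_off(): hands the job in; it is judged then, once.
The state is a dict: "time": time; "joint_pos": joint angles; "qd": joint speeds; "effort": joint torques, N m; "eef_pos": TCP position; "eef_rot": TCP orientation; "ft_force": force on the tool from outside, world axes, zero at the start; "wrist_torque": the same for the moment, N m; "finger_gap": finger opening in mm; "grasp_force": force on a finger pad.
Only numpy, scipy, OpenCV 4.12 (cv2) and the standard library are available. Lean on these libraries where they do the work, as an engineer would, in place of code of your own. Each camera call takes 0.05 s, during which the arm holds its last target. There are 200 camera calls.

### The job

Someone left a speed key pressed down on the food processor while its bowl was not locked. First press the off key until it stays down and the speed key pops up; then push the bowl's handle round until the bowl clicks home against its stop; then start the machine at medium speed by pressing the middle speed key until it stays down and the off key pops up. Press firmly but do not force anything, and leave the carrot, the peeler and the measuring cup alone.

Things in the scene. Friction and masses are not known exactly. Their poses are not given: they have to be found in the camera images.
- processor: White side-drive food processor, 220 mm deep (x), 360 wide (y), fixed to the worktop. Origin under it; x to its back, y to its left (bowl side), z up. Motor housing on its right (y -175 to +5). Its top panel slopes up to the back at 20 degrees, from 72 mm high at x = -110 to 123 mm at x = +30, then flat. On it four black keys in a row along y, 60 mm long up the slope, 16 proud of it when up.
- off_key_top (a point): Centre of the face of the off key: the leftmost (seen from the robot side) and widest key, 44 x 60 mm, at processor y = -27. Then follow low (y = -71), medium (-110), high (-149). Site axes parallel to the processor's (upright). All key faces tilt 20 degrees to the front: outward normal (-0.342, 0, 0.940) in processor axes; keys travel along it.
- off_key (a joint): Depth of the off key in m: 0 up (start), 0.008 latched, 0.011 on its firm rubber end stop. All keys alike: spring 3.5 N at the top to 9 at the stop, plus up to 4 N at a ramp on the way; a key catches only past 0.0085, so press onto the stop (about 14 N); let go, it rises to 0.008. On its way it frees the key that was down (at about 0.002); a half press frees that key but does not catch.
- left_down_key_top (a point): Centre of the top face of the speed key that was left down at the start: 34 x 60 mm, either the low key or the high key (it varies). Site axes as the processor's.
- left_down_key (a joint): Depth of that key in m: about 0.008 (latched) at the start, 0 when popped up.
- middle_key_top (a point): Centre of the top face of the medium key, the middle one of the three speed keys, 34 x 60 mm, gaps of 5 mm to its neighbours. Site axes as the processor's.
- middle_key (a joint): Depth of the medium key in m, 0 up (start), about 0.008 latched, 0.011 on its end stop.
- other_key_top (a point): Centre of the top face of the remaining speed key (high or low, whichever was not left down), 34 x 60 mm. Site axes as the processor's.
- other_key (a joint): Depth of that key in m, 0 up, as it is at the start.
- bowl (a joint): Angle of the bowl in rad about its upright axis: 0 locked on its stop, handle pointing to the processor's left (+y); positive is anticlockwise from above, handle toward the front (-x). Starts at 0.45 to 0.85 and stays where it is left. Turning takes about 3 N at the handle, about 7 N over a spring detent between 0.17 and 0.03, then it clicks onto the firm stop at 0.
- bowl_axis (a point): Point on the bowl's upright turning axis, 117 mm above the worktop, at processor x = 0, y = 98 mm. Clear bowl 144 mm in diameter on a 50 mm high round platform; its flat lid is 178 mm above the worktop; a feed tube with pusher stands on the lid, opposite the handle, up to 242 mm. Axes turn with the bowl; y points to the handle.
- bowl_handle (a point): Middle of the upright grip of the bowl's handle: a round white bar 22 mm in diameter, 113 mm out from the bowl's axis, 117 mm above the worktop; its upright part runs from 86 to 148 mm, the handle's top is 171 mm above the worktop. Axes turn with the bowl; y points away from the bowl.
- carrot: Carrot, 123 mm long, up to 34 mm thick, on the cutting board to the right; leave alone. Origin at its thin end, its own z axis along it.
- peeler: Black and orange peeler, 150 mm long, lying on the cutting board; leave alone. Origin near its middle, underneath.
- measuring_cup: White measuring cup, 90 mm across, 60 mm high, with a flat handle reaching 133 mm out, on the worktop to the left; leave alone. Origin under its centre.

How it is judged (in metres and radians):
On the way, in this order (a step that is already met when the one before it is completed fails the run):
1. the off key is latched down and every speed key is up, the bowl not yet locked (value of joint off_key above 0.006 m and value of joint each of left_down_key, middle_key, other_key below 0.002 m and value of joint bowl above 0.3 rad), for 0.2 s.
2. the bowl is home against its stop with the off key still down (value of joint bowl below 0.04 rad and value of joint off_key above 0.006 m), for 0.2 s.
At the end, for the whole second after the job is handed in: the middle speed key stays down (deeper than 6 mm), the off key and the two other speed keys are up (within 2 mm) and the bowl is home (within 0.04 rad of its stop) (value of joint middle_key above 0.006 m and value of joint each of off_key, left_down_key, other_key below 0.002 m and value of joint bowl below 0.04 rad); the robot touches nothing.
It fails at once if a key or the bowl is forced (pressed with more than 60 N) (contact force between the fingers and off_key above 60 N or contact force between the fingers and middle_key above 60 N or contact force between the fingers and left_down_key above 60 N or contact force between the fingers and other_key above 60 N or contact force between the fingers and bowl above 60 N).
It fails at once if the carrot, the peeler or the measuring cup is moved by more than 20 mm (distance of any of carrot, peeler, measuring_cup from where it was at the start of the episode above 0.02 m).
It also fails if it takes over 58 s, if anything falls off the work surface, if the arm or the gripper's body presses on something with over 40 N, if the wrist force passes 120 N, or if a joint passes its speed limit or range.

## Working session

There is one attempt and no reset: what is moved stays moved. The work goes in short steps, Python scripts to look and compute and a tool call to move; the robot and the scene stay as the last step left them, time stands still between calls to the robot, and variables do not carry over. Pictures are saved under pics/ and viewed, at most 10 in all, crops included, and the job is handed in when it is done.

Besides the shell and the picture viewer there is one more tool, called after "Request:" as a command line: name --argument value ..., lists and objects as JSON in quotes. move_arm: Moves the arm, as the interface text tells. Its arguments: {"type":"object","properties":{"plan":{"type":"array","items":{"type":"object","properties":{"fingers":{"type":"number"},"translation":{"type":"array","items":{"type":"number"}},"rot":{"type":"array","items":{"type":"number"}}}}},"grip_force":{"type":"number"}},"required":["plan"]}

```bash
ls; mkdir -p pics; python3 - <<'E'
from station import arm, imaging
import cv2, numpy as np
s=arm.get_state(); print({k:np.round(v,2).tolist() for k,v in s.items()})
ims=[]
for n in("side","top"):
    p=imaging.camera_params(n); print(n,p['fx'],p['fy'],p['cx'],p['cy'],np.round(p['view'],3).tolist())
    im=imaging.get_image(n); cv2.imwrite(f"pics/{n}0.png",im[...,::-1])
E
```

```text
pics
{'time': 0.0, 'joint_pos': [57.55, 11.89, 88.41, 0.0, 79.84, -8.62], 'qd': [-0.05, -0.04, 0.04, -0.07, -0.03, -0.02], 'effort': [0.0, -38.3, -29.16, -0.0, 0.01, 0.0], 'eef_pos': [231.8, 525.3, 202.41], 'eef_rot': [-179.87, -0.02, 156.18], 'ft_force': [-0.19, -0.2, 0.11], 'wrist_torque': [-0.03, -0.01, 0.01], 'grasp_force': 0.0, 'finger_gap': 85.57}
side 424.38599170950636 424.38599170950636 282.2067216205853 206.7251040890454 [[-0.959, -0.282, -0.0, 486.604], [-0.203, 0.693, -0.691, 184.458], [0.195, -0.663, -0.722, 1381.52], [0.0, 0.0, 0.0, 1.0]]
top 403.2133008555673 403.2133008555673 279.47242724927264 206.90776686878908 [[-0.025, -1.0, 0.011, 15.37], [-0.996, 0.024, -0.084, 508.162], [0.083, -0.013, -0.996, 1091.982], [0.0, 0.0, 0.0, 1.0]]
```

View pics/side0.png

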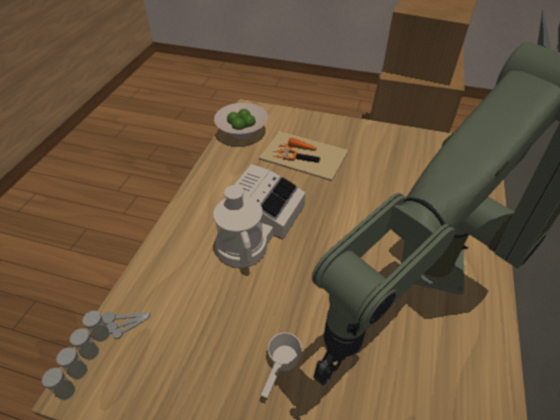

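View pics/top0.png

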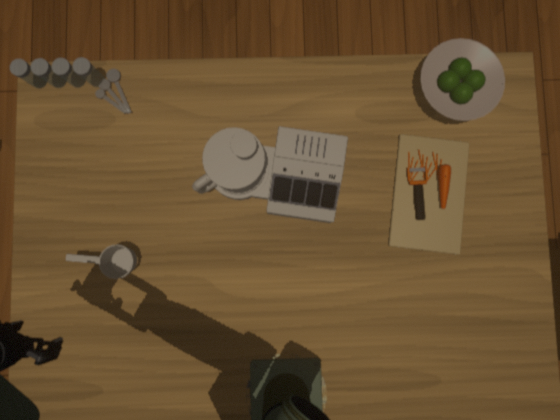

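The top view shows the four black keys at about (272–338, 178–208), with the off key leftmost. The handle is at (205,183), the bowl lid at (233,158), the cup at (115,260) and the board at (430,195). The side view shows the keys around (283,190) and the handle at (246,245).

```bash
cat > h.py <<'E'
import numpy as np, cv2
from station import arm, imaging
from scipy.spatial.transform import Rotation as R
def cam(n,s=None):
    p=imaging.camera_params(n)
    if n=="wrist":
        T=np.eye(4);T[:3,:3]=R.from_euler('xyz',s['eef_rot'],degrees=True).as_matrix();T[:3,3]=s['eef_pos']
        M=T@np.array(p['hand_eye'])
    else: M=np.linalg.inv(p['view'])
    return p,M
def ray(pm,u,v):
    p,M=pm; d=M[:3,:3]@[(u-p['cx'])/p['fx'],(v-p['cy'])/p['fy'],1]
    return M[:3,3],d/np.linalg.norm(d)
def onz(pm,u,v,z):
    o,d=ray(pm,u,v); return o+d*(z-o[2])/d[2]
def tri(r):
    A=sum(np.eye(3)-np.outer(d,d) for o,d in r); b=sum((np.eye(3)-np.outer(d,d))@o for o,d in r)
    x=np.linalg.solve(A,b); return x,[np.linalg.norm(np.cross(x-o,d)) for o,d in r]
def proj(pm,X):
    p,M=pm; c=np.linalg.inv(M)@np.append(X,1); return p['fx']*c[0]/c[2]+p['cx'],p['fy']*c[1]/c[2]+p['cy']
E
python3 - <<'E'
from h import *
out={}
for n,(a,b,c,d) in {"top":(262,348,165,225),"side":(250,312,165,240)}.items():
    im=cv2.imread(f"pics/{n}0.png"); g=im[c:d,a:b].max(2)
    m=(g<62).astype(np.uint8); nn,l,st,ce=cv2.connectedComponentsWithStats(m)
    for i in range(1,nn):
        if st[i,4]>40: print(n,st[i]+[a,c,0,0,0],np.round(ce[i]+[a,c],1))
    m=cv2.morphologyEx(m,cv2.MORPH_CLOSE,np.ones((5,5)))
    cs,_=cv2.findContours(m,0,2); k=max(cs,key=cv2.contourArea); bx=cv2.boxPoints(cv2.minAreaRect(k))+[a,c]; print(bx.round(1).tolist())
    out[n]=bx.mean(0)
print(tri([ray(cam(n),*out[n]) for n in out]))
t=cv2.imread("pics/top0.png")[110:235,180:360]; s=cv2.imread("pics/side0.png")[160:280,200:320]
cv2.imwrite("pics/c.png",np.hstack([cv2.resize(t,None,fx=2.6,fy=4.4*0.6,interpolation=2),cv2.resize(s,(330,330),interpolation=2)]))
E
```

```text
top [272 177  20  25 408] [281.5 188.7]
top [291 180  16  23 303] [298.4 190.9]
top [305 182  32  26 646] [320.9 194.6]
[[271.0, 199.0], [274.5, 175.5], [337.1, 184.8], [333.6, 208.3]]
side [262 178  34  39 653] [278. 197.]
[[259.7, 207.5], [280.6, 176.1], [295.8, 186.2], [274.9, 217.6]]
(array([540.1177462 , -60.40268259,  96.22110731]), [np.float64(0.6393575633666964), np.float64(0.6393575633666242)])
```

View pics/c.png

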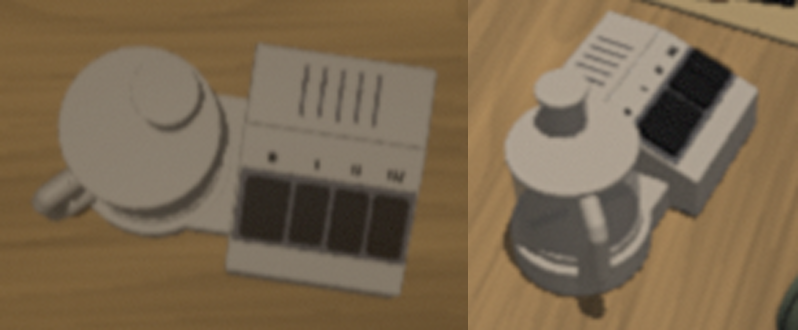

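```bash
cat >> h.py <<'E'
def goto(pos,rot):
    "tool-frame shift & rotvec from present measured pose to world pos, rot (matrix or euler deg)"
    s=arm.get_state(); A=R.from_euler('xyz',s['eef_rot'],degrees=True)
    B=R.from_euler('xyz',rot,degrees=True) if len(np.shape(rot))==1 else R.from_matrix(rot)
    print("t",np.round(A.inv().apply(np.array(pos)-s['eef_pos']),1),"r",np.round((A.inv()*B).as_rotvec(),3), "now",np.round(s['time'],2),np.round(s['eef_pos'],1),np.round(s['eef_rot'],2),'F',np.round(s['ft_force'],1))
E
python3 - <<'E'
from h import *
p=imaging.camera_params("wrist"); print(p['fx'],p['cx'],p['cy'],np.round(p['hand_eye'],2).tolist())
for u,v,z in((115,260,30),(205,183,165),(233,158,178),(245,147,242)): print(onz(cam("top"),u,v,z).round())
goto([400,60,330],[180,0,170])
E
```

```text
344.56032854051784 276.7501606935338 204.62480508343185 [[-0.0, -0.96, -0.27, 68.01], [1.0, -0.0, 0.0, -0.27], [-0.0, -0.27, 0.96, -170.09], [0.0, 0.0, 0.0, 1.0]]
[375. 450.  30.]
[558. 183. 165.]
[615. 113. 178.]
[626.  80. 242.]
t [-341.7 -358.1 -126.9] r [-0.002 -0.001 -0.241] now 0.1 [231.9 525.4 202.5] [-1.7988e+02 -2.0000e-02  1.5618e+02] F [-0.7 -0.6 -0.1]
```

Request:
move_arm --plan '[{"fingers":0,"translation":[-15,-15,-35],"rot":[0,0,-0.05]},{"fingers":0,"translation":[-30,-35,-70],"rot":[0,0,-0.1]},{"fingers":0,"translation":[-55,-60,-90],"rot":[0,0,-0.16]},{"fingers":0,"translation":[-82,-88,-100],"rot":[0,0,-0.2]},{"fingers":0,"translation":[-110,-118,-100],"rot":[0,0,-0.241]}]'

```text
time: 0.52
eef_pos: [286.6, 373.7, 306.9]
eef_rot: [179.7, 0.2, 170.2]
ft_force: [0.7, -0.4, 0.2]
finger_gap: 25.5
grasp_force: 0.0
```

```bash
python3 -c "
from h import *
goto([510,50,310],[180,0,170])"
```

```text
t [-275.2 -281.    -3.4] r [0.005 0.004 0.004] now 0.52 [286.6 373.7 306.9] [179.71   0.24 170.2 ] F [ 0.7 -0.4  0.2]
```

Request:
move_arm --plan '[{"fingers":0,"translation":[-26,-27,0],"rot":[0,0,0]},{"fingers":0,"translation":[-54,-55,0],"rot":[0,0,0]},{"fingers":0,"translation":[-82,-84,0],"rot":[0,0,0]},{"fingers":0,"translation":[-110,-112,0],"rot":[0,0,0]},{"fingers":0,"translation":[-138,-140,0],"rot":[0,0,0]}]'

```text
time: 0.93
eef_pos: [397.1, 210.0, 303.3]
eef_rot: [180.0, -0.0, 170.0]
ft_force: [0.4, 0.7, -0.3]
finger_gap: -0.0
grasp_force: 0.0
```

Request:
move_arm --plan '[{"fingers":0,"translation":[-28,-28,0],"rot":[0,0,0]},{"fingers":0,"translation":[-56,-56,0],"rot":[0,0,0]},{"fingers":0,"translation":[-84,-84,0],"rot":[0,0,0]},{"fingers":0,"translation":[-112,-112,0],"rot":[0,0,0]},{"fingers":0,"translation":[-137,-140,0],"rot":[0,0,0]}]'

```text
time: 1.35
eef_pos: [508.0, 48.1, 303.0]
eef_rot: [180.0, -0.0, 170.0]
ft_force: [0.1, 1.5, 0.1]
finger_gap: 0.4
grasp_force: 0.0
```

Request:
move_arm --plan '[{"fingers":0,"translation":[0,0,0],"rot":[0,0,0]},{"fingers":0,"translation":[0,0,0],"rot":[0,0,0]}]'

```text
time: 1.52
eef_pos: [507.5, 48.4, 302.5]
eef_rot: [180.0, -0.1, 169.8]
ft_force: [-0.4, 0.3, 0.1]
finger_gap: 0.1
grasp_force: 0.0
```

```bash
python3 -c "
from h import *
import json
s=arm.get_state(); im=imaging.get_image('wrist'); cv2.imwrite('pics/w1.png',im[...,::-1])
json.dump({k:np.array(v).tolist() for k,v in s.items()},open('w1.json','w'));print(s['eef_pos'],s['eef_rot'],s['time'])"
```

```text
[507.53944712  48.41605901 302.53341384] [ 1.79999392e+02 -1.32305932e-01  1.69763414e+02] 1.5167
```

View pics/w1.png

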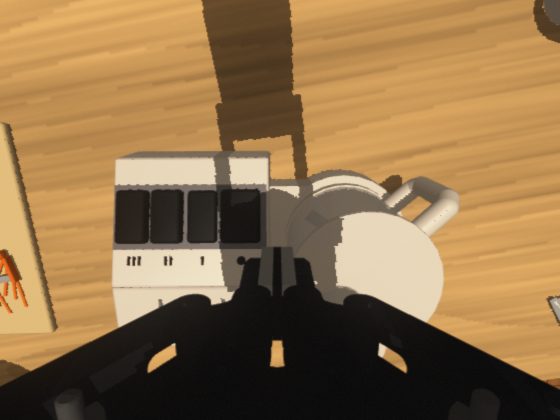

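The wrist view shows the key faces at about (132,216), (167,216), (202,216) and (241,216), the last being off. The handle loop runs from (395,205) over (420,185) to (455,200), and the front top edge of the housing lies on row 157.

```bash
python3 - <<'E'
from h import *
import json
s=json.load(open('w1.json')); W=cam("wrist",s); T=cam("top")
im=cv2.imread("pics/w1.png"); g=im.max(2)
c,d,a,b=175,250,108,268
m=(g[c:d,a:b]<28).astype(np.uint8); m=cv2.morphologyEx(m,cv2.MORPH_OPEN,np.ones((3,3)))
nn,l,st,ce=cv2.connectedComponentsWithStats(m)
K=[]
for i in range(1,nn):
    if st[i,4]>300:
        x,y,w,h,_=st[i]; cc=(x+a+w/2-.5,y+c+h/2-.5); K.append(cc); print(st[i]+[a,c,0,0,0],np.round(ce[i]+[a,c],1),np.median(g[c:d,a:b][l==i]))
K.sort()
for nm,w,t in(("off",K[-1],(281.5,188.7)),("low",K[-2],(298.4,190.9))):
    print(nm,*tri([ray(W,*w),ray(T,*t)]))
for k in K: print(onz(W,*k,104).round(1))
# housing edges from bright mask: left side line, front top edge
for v in(165,175): print([ (u) for u in range(90,290) if abs(int(g[v,u])-int(g[v,u-1]))>30])
for u in(130,150,190): print(u,[v for v in range(140,300) if abs(int(g[v,u])-int(g[v-1,u]))>25])
# handle, lid
print(proj(W,[558,183,165]))
t=cv2.resize(im[160:290,285:475],None,fx=4,fy=4,interpolation=2); cv2.imwrite("pics/h1.png",t)
E
```

```text
[ 221  198   39   45 1554] [240.2 222.2] 24.0Traceback (most recent call last):
  File "<stdin>", line 13, in <module>
IndexError: list index out of range
```

```bash
python3 - <<'E'
from h import *
im=cv2.imread("pics/w1.png"); g=im.max(2)
print(g[225:235].mean(0)[105:275].round().astype(int).tolist())
for u in(132,167,202,238): print(g[175:260,u-3:u+4].mean(1).round().astype(int).tolist())
t=cv2.resize(im[150:290,100:475],None,fx=2.1,fy=2.1,interpolation=2); cv2.imwrite("pics/h1.png",t)
E
```

```text
[205, 205, 205, 206, 206, 207, 207, 201, 154, 102, 58, 41, 40, 40, 41, 42, 41, 42, 42, 42, 42, 42, 43, 42, 42, 43, 43, 43, 43, 44, 44, 44, 44, 44, 44, 44, 41, 38, 34, 32, 30, 30, 30, 40, 82, 60, 38, 38, 39, 38, 39, 40, 40, 40, 40, 41, 42, 42, 42, 43, 44, 43, 44, 44, 45, 46, 46, 46, 46, 46, 46, 44, 39, 33, 29, 28, 27, 39, 95, 122, 127, 119, 70, 39, 38, 40, 40, 41, 42, 42, 42, 42, 44, 44, 44, 44, 45, 45, 46, 46, 47, 47, 47, 48, 49, 49, 49, 49, 44, 36, 30, 35, 83, 99, 77, 41, 24, 24, 25, 24, 25, 25, 24, 24, 24, 24, 23, 24, 24, 24, 24, 24, 24, 24, 23, 23, 24, 24, 23, 23, 23, 22, 23, 23, 23, 22, 23, 22, 23, 23, 23, 22, 21, 19, 22, 39, 52, 55, 56, 56, 58, 81, 98, 99, 94, 101, 104, 105, 105, 105]
[231, 231, 231, 231, 231, 231, 231, 231, 231, 215, 150, 124, 122, 119, 97, 53, 37, 38, 40, 41, 41, 40, 41, 41, 41, 41, 40, 41, 41, 42, 41, 41, 41, 41, 41, 41, 42, 42, 41, 41, 41, 42, 42, 42, 42, 42, 42, 42, 42, 43, 43, 43, 43, 43, 43, 43, 43, 43, 44, 43, 44, 44, 45, 45, 45, 44, 42, 40, 57, 112, 123, 124, 124, 127, 160, 224, 232, 233, 232, 232, 230, 188, 125, 108, 128]
[232, 232, 232, 232, 232, 232,
[... 375 characters left out ...]
, 233, 229, 169, 132, 126, 126, 126, 121, 72, 39, 35, 39, 40, 40, 41, 41, 40, 41, 41, 41, 41, 41, 41, 41, 41, 41, 41, 41, 42, 42, 42, 43, 42, 42, 43, 42, 43, 43, 44, 44, 45, 45, 44, 45, 45, 45, 45, 46, 46, 46, 46, 46, 46, 47, 47, 47, 48, 47, 43, 37, 48, 114, 131, 133, 133, 134, 145, 209, 233, 236, 236, 236, 236, 234, 194, 159, 154, 165]
[234, 234, 234, 234, 234, 234, 234, 233, 223, 172, 136, 129, 127, 104, 57, 35, 35, 39, 40, 40, 41, 40, 41, 40, 40, 41, 41, 39, 33, 27, 26, 26, 25, 25, 24, 24, 25, 24, 25, 24, 24, 24, 24, 24, 24, 23, 24, 24, 24, 23, 23, 24, 23, 24, 24, 24, 23, 24, 24, 23, 23, 24, 24, 24, 24, 23, 21, 24, 42, 53, 56, 56, 56, 62, 101, 109, 110, 110, 110, 110, 108, 87, 67, 57, 51]
```

View pics/h1.png

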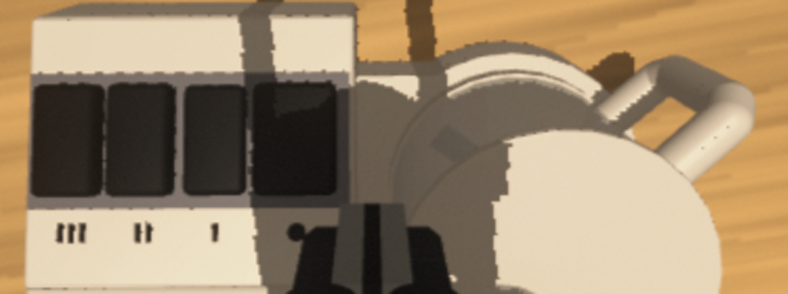

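The low key shows the narrowest side face, so it is the one left down. The off face spans columns 220–256, the high face 115.5–141 and the medium face 150.5–176, all on rows 190–242. The handle's upright grip is under the outer corner near (447,197).

```bash
python3 - <<'E'
from h import *
import json
s=json.load(open('w1.json')); W=cam("wrist",s); T=cam("top"); S=cam("side")
print('cam',W[1][:3,3].round())
print("off tri",*tri([ray(W,238.5,216),ray(T,281.5,188.7)]))
for z in(90,100,110,120):
    o=onz(W,238.5,216,z);h=onz(W,128.5,216,z);m=onz(W,163.5,216,z); print(z,o.round(1),m.round(1),h.round(1),np.linalg.norm(o-h).round(1),'yaw',np.degrees(np.arctan2(-(o-h)[0],(o-h)[1])).round(2))
# housing front top edge row 157 at z=72 ; slope-top edge; width 180
for u in(115,270): print('front',onz(W,u,157.5,72).round(1))
# handle outer corner: crop (752,90)/2.1+(100,150)
hc=[(100+735/2.1,150+112/2.1)]
print('handle wrist',onz(W,*hc[0],160).round(1), *tri([ray(W,*hc[0]),ray(T,203,184)]))
# lid front/left edges, crop lid circle: use contour points on rim (wrist) at z=178
pts=np.array([(430,185),(500,140),(565,129),(640,142),(690,180),(717,230),(720,260)])/2.1+[100,150]
P=np.array([onz(W,*p,178)[:2] for p in pts]); A=np.c_[2*P,np.ones(len(P))]; x=np.linalg.lstsq(A,(P**2).sum(1),rcond=None)[0]
print('lid',x[:2].round(1),np.sqrt(x[2]+x[:2]@x[:2]).round(1))
E
```

```text
cam [441.  60. 473.]
off tri [547.71969539  -2.38699336 106.72998752] [np.float64(0.15286111722573045), np.float64(0.15286111722585768)]
90 [552.5  -5.4  90. ] [536.9 -91.3  90. ] [ 529.6 -131.4   90. ] 128.1 yaw -10.29
100 [549.6  -3.6 100. ] [534.4 -87.3 100. ] [ 527.3 -126.4  100. ] 124.8 yaw -10.29
110 [546.7  -1.9 110. ] [531.9 -83.4 110. ] [ 525.  -121.4  110. ] 121.4 yaw -10.29
120 [ 5.437e+02 -2.000e-01  1.200e+02] [529.4 -79.4 120. ] [ 522.6 -116.4  120. ] 118.1 yaw -10.29
front [ 462.2 -134.9   72. ]
front [494.4  42.5  72. ]
handle wrist [555.4 205.3 160. ] [547.37663933 185.95105686 194.28018688] [np.float64(5.652231677967953), np.float64(5.652231677968023)]
lid [616.7 112.7] 75.1
```

```bash
cat >> h.py <<'E'
yaw=np.radians(-10.3); xp=np.array([np.cos(yaw),np.sin(yaw),0]); yp=np.array([-np.sin(yaw),np.cos(yaw),0]); zz=np.array([0,0,1.])
O=np.array([599.1,16.3,0]); n=-.342*xp+.94*zz
def key(y,out=0,dx=0): return O-47.6*xp+y*yp+108.5*zz+n*out
zt=-n; PR=np.column_stack([np.cross(yp,zt),yp,zt]); VR=np.column_stack([-xp,yp,-zz])
E
python3 -c "
from h import *
print(key(-31)); goto(key(-31,50),PR)"
```

```text
[546.72420353  -5.68945074 108.5       ]
t [-32.1 -47.5 147.2] r [ 0.001 -0.351  0.003] now 1.57 [507.   49.7 302.8] [ 1.7998e+02 -1.2000e-01  1.6989e+02] F [ 0.7 -0.4 -0.4]
```

Request:
move_arm --plan '[{"fingers":0,"translation":[-8,-25,15],"rot":[0,-0.09,0]},{"fingers":0,"translation":[-16,-46,40],"rot":[0,-0.18,0]},{"fingers":0,"translation":[-24,-47.5,76],"rot":[0,-0.27,0]},{"fingers":0,"translation":[-32,-47.5,112],"rot":[0,-0.351,0]},{"fingers":0,"translation":[-32,-47.5,147],"rot":[0,-0.351,0]}]'

```text
time: 1.98
eef_pos: [526.7, -0.1, 153.7]
eef_rot: [180.0, 20.1, 170.1]
ft_force: [-0.8, 0.3, -0.7]
finger_gap: -0.0
grasp_force: 0.0
```

Request:
move_arm --plan '[{"fingers":0,"translation":[0,0,0],"rot":[0,0,0]},{"fingers":0,"translation":[0,0,0],"rot":[0,0,0]}]'

```text
time: 2.15
eef_pos: [528.4, -0.6, 154.8]
eef_rot: [180.0, 19.8, 170.1]
ft_force: [0.5, 0.2, 0.4]
finger_gap: -0.1
grasp_force: 0.0
```

```bash
python3 -c "
from h import *
goto(key(-31,0),PR)"
```

```text
t [-2.1 -1.9 50. ] r [ 0.003 -0.003  0.007] now 2.15 [528.4  -0.6 154.8] [179.98  19.83 170.1 ] F [0.5 0.2 0.4]
```

Request:
move_arm --plan '[{"fingers":0,"translation":[-2,-2,25],"rot":[0,0,0]},{"fingers":0,"translation":[-2,-2,38],"rot":[0,0,0]},{"fingers":0,"translation":[-2,-2,44],"rot":[0,0,0]},{"fingers":0,"translation":[-2,-2,49],"rot":[0,0,0]},{"fingers":0,"translation":[-2,-2,53],"rot":[0,0,0]}]'

```text
time: 2.57
eef_pos: [552.3, -7.6, 109.8]
eef_rot: [180.0, 20.3, 170.0]
ft_force: [-0.7, -0.7, -0.4]
finger_gap: 0.0
grasp_force: 0.0
```

Request:
move_arm --plan '[{"fingers":0,"translation":[0,0,2],"rot":[0,0,0]},{"fingers":0,"translation":[0,0,4],"rot":[0,0,0]},{"fingers":0,"translation":[0,0,4],"rot":[0,0,0]}]'

```text
time: 2.82
eef_pos: [551.8, -8.0, 104.2]
eef_rot: [180.0, 20.2, 170.0]
ft_force: [-0.6, 0.1, 0.6]
finger_gap: 0.1
grasp_force: 0.0
```

```bash
python3 -c "
from h import *
s=arm.get_state();im=imaging.get_image('wrist')[...,::-1]; sd=imaging.get_image('side')[...,::-1]
cv2.imwrite('pics/p1.png',np.hstack([cv2.resize(im,(480,360)),cv2.resize(sd[150:260,200:320],(320,293),interpolation=2)[:,:] if 0 else cv2.copyMakeBorder(cv2.resize(sd[150:260,200:320],(320,293)),0,67,0,0,0)]))
print(s['eef_pos'],s['ft_force'],s['effort'])
print(proj(cam('wrist',s),s['eef_pos']))"
```

```text
[551.77105679  -7.96161425 104.22084532] [-0.62631841  0.1480673   0.59918638] [ 7.54523469e-03 -2.85607320e+01 -2.64568037e+01 -3.73257979e-03
 -1.50344811e+00  1.78997043e-04]
(np.float64(277.7397662473343), np.float64(241.06919713810316))
```

View pics/p1.png

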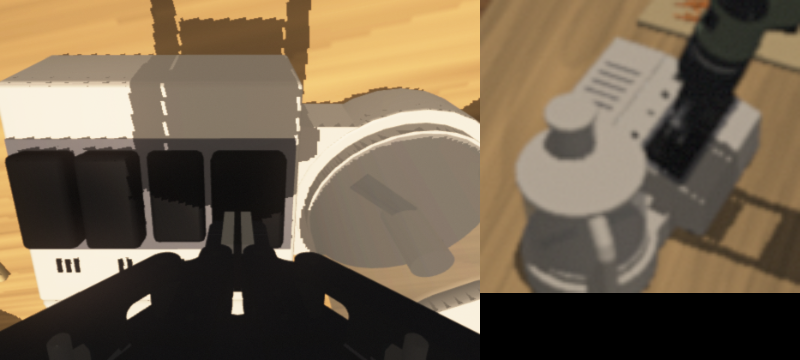

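The fingertip stands over the off key, near its centre and at about face height. I'll continue gently.

Request:
move_arm --plan '[{"fingers":0,"translation":[0,0,2],"rot":[0,0,0]},{"fingers":0,"translation":[0,0,4],"rot":[0,0,0]},{"fingers":0,"translation":[0,0,4],"rot":[0,0,0]}]'

```text
time: 3.17
eef_pos: [552.5, -8.2, 99.6]
eef_rot: [-180.0, 20.1, 170.0]
ft_force: [-0.6, 0.1, -0.1]
finger_gap: -0.1
grasp_force: 0.0
```

Request:
move_arm --plan '[{"fingers":0,"translation":[0,0,2],"rot":[0,0,0]},{"fingers":0,"translation":[0,0,2],"rot":[0,0,0]}]'

```text
time: 3.33
eef_pos: [553.3, -8.3, 97.7]
eef_rot: [-180.0, 20.1, 170.0]
ft_force: [-0.8, -0.1, -0.2]
finger_gap: -0.2
grasp_force: 0.0
```

Request:
move_arm --plan '[{"fingers":0,"translation":[0,0,2],"rot":[0,0,0]},{"fingers":0,"translation":[0,0,2],"rot":[0,0,0]}]'

```text
time: 3.5
eef_pos: [554.0, -8.4, 95.8]
eef_rot: [-180.0, 20.1, 170.0]
ft_force: [0.2, -0.5, 1.0]
finger_gap: -0.2
grasp_force: 0.0
```

```bash
python3 -c "
from h import *
s=arm.get_state();im=imaging.get_image('wrist')[...,::-1]
cv2.imwrite('pics/p2.png',cv2.resize(im[140:320,140:420],None,fx=2.8,fy=2.8,interpolation=2))
print(s['eef_pos'],s['eef_rot'],s['joint_pos']); print(proj(cam('wrist',s),s['eef_pos']))"
```

```text
[553.95586557  -8.43335555  95.84405723] [-179.99923397   20.07967348  169.98525013] [ -9.76995562   4.10929422 113.92597405  -0.12702952  41.88529994
 -89.67551376]
(np.float64(277.7393036204838), np.float64(241.06747182228005))
```

View pics/p2.png

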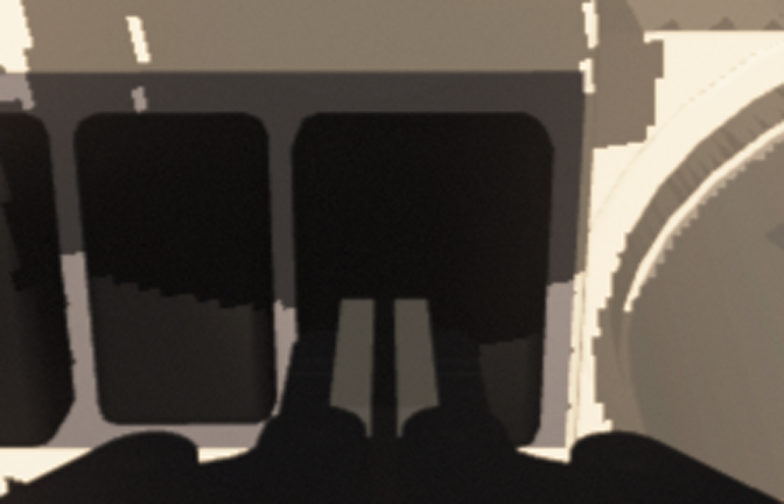

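The tip looks exactly as it did in free air, and the off key is still up (taller in the picture than the low key). So there is no contact yet and the visible tip probably sits behind the nominal TCP. I'll keep going in small steps and watch the force.

Request:
move_arm --plan '[{"fingers":0,"translation":[0,0,2],"rot":[0,0,0]},{"fingers":0,"translation":[0,0,3],"rot":[0,0,0]}]'

```text
time: 3.72
eef_pos: [555.2, -8.7, 93.3]
eef_rot: [-180.0, 20.1, 170.0]
ft_force: [0.6, 1.4, 0.3]
finger_gap: -0.2
grasp_force: 0.0
```

```bash
python3 -c "
from h import *
s=arm.get_state();W=cam('wrist',s)
print(s['eef_pos'],s['ft_force'],s['effort'])
for y in(-27,-71): print([np.round(proj(W,key(y)+a*PR[:,0]),1) for a in(30,-30)],[np.round(proj(W,key(y)+b*yp),1) for b in(22,-22)])
print(140+423/2.8,'off cols',140+294/2.8,140+552/2.8,'rows',140+112/2.8,140+445/2.8)
im=imaging.get_image('wrist')[...,::-1]; cv2.imwrite('pics/p3.png',im); g=im.max(2)
print(g[:,300-3:303].mean(1)[150:310].round().astype(int).tolist()); print(g[:,215:221].mean(1)[150:310].round().astype(int).tolist()); print(g[200:206].mean(0)[150:350].round().astype(int).tolist())
"
```

```text
[555.18501344  -8.65039291  93.29395463] [0.59168046 1.3628019  0.31258805] [ 1.43427798e-03 -2.93693841e+01 -2.58146077e+01 -4.99636386e-03
 -1.44153155e+00 -6.93635297e-05]
[array([290.2, 187.4]), array([288.4, 304.1])] [array([335.3, 248.8]), array([243.2, 248.6])]
[array([193. , 187.1]), array([200.6, 303.9])] [array([243.2, 248.6]), array([150.8, 248.3])]
291.07142857142856 off cols 245.0 337.14285714285717 rows 180.0 298.92857142857144
[134, 134, 133, 134, 133, 134, 134, 134, 134, 134, 133, 133, 133, 133, 131, 114, 76, 64, 64, 64, 63, 63, 63, 63, 63, 64, 63, 63, 62, 60, 43, 25, 20, 19, 19, 19, 19, 20, 20, 18, 18, 20, 20, 19, 20, 18, 19, 19, 18, 19, 19, 18, 19, 18, 18, 19, 17, 18, 19, 18, 17, 18, 18, 18, 18, 18, 18, 17, 18, 18, 17, 18, 17, 18, 18, 18, 17, 18, 17, 18, 17, 18, 18, 17, 17, 18, 17, 17, 17, 17, 18, 17, 18, 18, 17, 18, 17, 18, 17, 18, 18, 17, 17, 17, 18, 17, 17, 17, 21, 22, 21, 21, 21, 22, 22, 21, 21, 22, 24, 24, 22, 21, 22, 24, 21, 22, 22, 21, 22, 22, 22, 21, 22, 23, 22, 22, 21, 21, 22, 21, 21, 21, 22, 22, 22, 23, 22, 22, 21, 21, 21, 20, 21, 22, 20, 20, 20, 21, 21, 2
[... 771 characters left out ...]
20, 19, 18, 19, 19, 19, 18, 18, 19, 19, 17, 17, 17, 17, 18, 17, 18, 18, 18, 17, 17, 18, 17, 17, 17, 18, 17, 16, 16, 17, 17, 16, 16, 16, 17, 16, 16, 16, 16, 16, 17, 16, 16, 16, 16, 16, 16, 16, 16, 17, 16, 16, 16, 16, 16, 15, 15, 16, 14, 17, 33, 54, 60, 60, 60, 60, 61, 58, 39, 21, 15, 15, 16, 16, 16, 16, 16, 16, 16, 17, 16, 16, 16, 16, 15, 16, 16, 16, 16, 17, 16, 16, 16, 16, 16, 16, 16, 16, 17, 16, 16, 16, 17, 17, 17, 16, 16, 16, 16, 16, 16, 17, 17, 17, 17, 16, 17, 18, 17, 17, 18, 17, 18, 19, 18, 19, 18, 19, 18, 19, 19, 19, 20, 20, 20, 21, 20, 20, 22, 22, 22, 22, 22, 22, 23, 24, 24, 24, 23, 24, 25, 26, 26, 27, 26, 27, 28, 28, 28, 28, 28, 28, 32, 49, 64, 67, 68, 68, 68, 68, 68, 68, 72, 96, 124]
```

Request:
move_arm --plan '[{"fingers":0,"translation":[0,0,2],"rot":[0,0,0]},{"fingers":0,"translation":[0,0,3],"rot":[0,0,0]}]'

```text
time: 3.93
eef_pos: [556.1, -8.8, 90.4]
eef_rot: [180.0, 20.1, 170.0]
ft_force: [-0.3, -0.1, -1.2]
finger_gap: -0.1
grasp_force: 0.0
```

Request:
move_arm --plan '[{"fingers":0,"translation":[0,0,2],"rot":[0,0,0]},{"fingers":0,"translation":[0,0,3],"rot":[0,0,0]}]'

```text
time: 4.1
eef_pos: [557.1, -9.0, 87.5]
eef_rot: [180.0, 20.1, 170.0]
ft_force: [-0.3, 0.3, -1.1]
finger_gap: -0.1
grasp_force: 0.0
```

```bash
python3 -c "
from h import *
s=arm.get_state();im=imaging.get_image('side')[...,::-1].copy()
w=imaging.get_image('wrist')[...,::-1]
A=R.from_euler('xyz',s['eef_rot'],degrees=True).as_matrix()
t=cv2.resize(im[150:250,220:340],None,fx=4.5,fy=4.5,interpolation=2)
for d,c in((0,(0,0,255)),(-20,(0,255,0)),(-40,(255,0,0))):
    u,v=proj(cam('side'),np.array(s['eef_pos'])+A[:,2]*d); cv2.circle(t,(int((u-220)*4.5),int((v-150)*4.5)),3,c,-1)
w=cv2.resize(w[170:300,220:350],(255,255));t=np.hstack([t,np.vstack([w,np.zeros((195,255,3),np.uint8)])])
cv2.imwrite('pics/p4.png',t)"
```

```text
(no output)
```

View pics/p4.png

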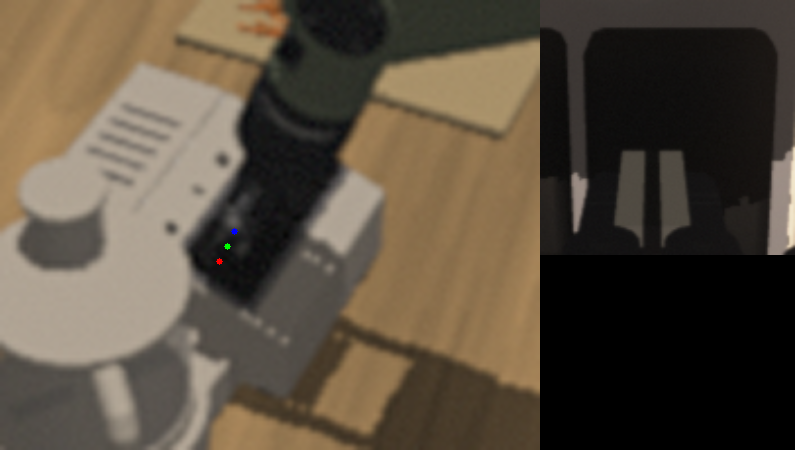

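The wrist inset still shows the tips at row 246 unobstructed in front of the raised off key, so there is no contact yet. I'll go on.

Request:
move_arm --plan '[{"fingers":0,"translation":[0,0,2],"rot":[0,0,0]},{"fingers":0,"translation":[0,0,3],"rot":[0,0,0]}]'

```text
time: 4.37
eef_pos: [558.3, -9.2, 85.4]
eef_rot: [-180.0, 20.1, 170.0]
ft_force: [-4.2, 0.5, 7.7]
finger_gap: -0.2
grasp_force: 4.4
```

Request:
move_arm --plan '[{"fingers":0,"translation":[0,0,2],"rot":[0,0,0]},{"fingers":0,"translation":[0,0,3],"rot":[0,0,0]}]'

```text
time: 4.53
eef_pos: [559.2, -9.3, 83.1]
eef_rot: [-180.0, 20.1, 170.0]
ft_force: [-9.4, 1.3, 14.9]
finger_gap: 0.1
grasp_force: 8.5
```

```bash
python3 -c "
from h import *
s=arm.get_state();w=imaging.get_image('wrist')[...,::-1]; print(s['ft_force'],s['wrist_torque'],(np.array(s['eef_pos'])-key(-27))@n)
cv2.imwrite('pics/p5.png',w); a=cv2.imread('pics/p3.png')
t=np.hstack([a[150:310,130:350],w[150:310,130:350]]); cv2.imwrite('pics/p5c.png',cv2.resize(cv2.convertScaleAbs(t,alpha=2),None,fx=1.8,fy=1.8,interpolation=2))"
```

```text
[-9.35980014  1.34965265 14.86654629] [ 0.08890773  0.945814   -0.02163455] -28.33708138961603
```

View pics/p5c.png

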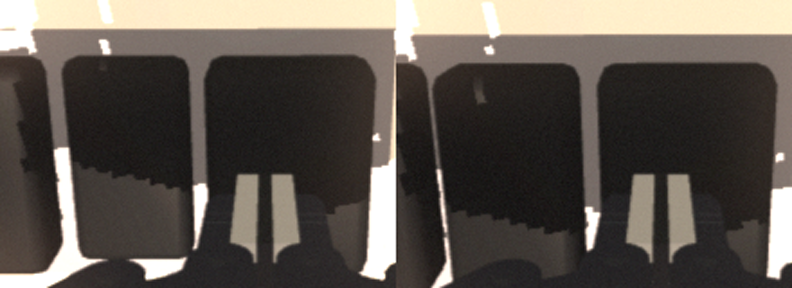

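The low key has popped up (wider and taller) and the off key has gone down a few mm. I'll press on to the stop.

Request:
move_arm --plan '[{"fingers":0,"translation":[0,0,2],"rot":[0,0,0]},{"fingers":0,"translation":[0,0,3],"rot":[0,0,0]}]'

```text
time: 4.75
eef_pos: [560.3, -9.5, 80.1]
eef_rot: [-180.0, 20.1, 170.0]
ft_force: [-3.9, -0.1, 5.6]
finger_gap: 0.1
grasp_force: 3.2
```

Request:
move_arm --plan '[{"fingers":0,"translation":[0,0,2],"rot":[0,0,0]},{"fingers":0,"translation":[0,0,3],"rot":[0,0,0]}]'

```text
time: 4.92
eef_pos: [561.4, -9.7, 77.2]
eef_rot: [-180.0, 20.1, 170.0]
ft_force: [-4.5, 0.8, 7.1]
finger_gap: 0.1
grasp_force: 4.0
```

Request:
move_arm --plan '[{"fingers":0,"translation":[0,0,1],"rot":[0,0,0]},{"fingers":0,"translation":[0,0,2],"rot":[0,0,0]}]'

```text
time: 5.08
eef_pos: [562.0, -9.8, 75.8]
eef_rot: [-180.0, 20.1, 170.0]
ft_force: [-13.1, 1.0, 18.9]
finger_gap: -0.1
grasp_force: 11.0
```

Request:
move_arm --plan '[{"fingers":0,"translation":[0,0,1],"rot":[0,0,0]},{"fingers":0,"translation":[0,0,2],"rot":[0,0,0]}]'

```text
time: 5.25
eef_pos: [562.2, -9.8, 75.4]
eef_rot: [-180.0, 20.1, 170.0]
ft_force: [-24.2, 1.8, 34.6]
finger_gap: 0.3
grasp_force: 20.6
```

Firm stop reached at 42 N. Retracting.

Request:
move_arm --plan '[{"fingers":0,"translation":[0,0,-10],"rot":[0,0,0]},{"fingers":0,"translation":[0,0,-40],"rot":[0,0,0]},{"fingers":0,"translation":[0,0,-75],"rot":[0,0,0]},{"fingers":0,"translation":[0,0,-110],"rot":[0,0,0]},{"fingers":0,"translation":[0,0,-110],"rot":[0,0,0]}]'

```text
time: 5.67
eef_pos: [529.1, -3.7, 184.3]
eef_rot: [180.0, 20.9, 170.0]
ft_force: [1.5, 0.7, 1.7]
finger_gap: -0.0
grasp_force: 0.0
```

```bash
python3 -c "
from h import *
print('stop depth',(np.array([562.2,-9.8,75.4])-key(-27))@n)
s=arm.get_state();w=imaging.get_image('wrist')[...,::-1]; cv2.imwrite('pics/q1.png',w);g=w.max(2);W=cam('wrist',s)
print(s['eef_pos'],s['ft_force'])
for y in(-149,-110,-71,-27): print(y,np.round(proj(W,key(y)),1),np.round(proj(W,key(y,-8)),1))
c=np.round(proj(W,key(-71))).astype(int)
for y in(-149,-110,-71,-27):
    c=np.round(proj(W,key(y))).astype(int); print(y,c, g[c[1]-60:c[1]+70,c[0]-6:c[0]+1].mean(1).round().astype(int).tolist())
print(g[c[1]-25:c[1]-18].mean(0)[60:330].round().astype(int).tolist())
phi=.78;ax=O+98*yp; print('bar',ax+113*(-np.sin(phi)*xp+np.cos(phi)*yp))
"
```

```text
stop depth -36.57279193085786
[529.12971294  -3.7288299  184.33299512] [1.53049162 0.6996892  1.72014596]
-149 [118.1 187.8] [122.8 185.2]
-110 [171.3 187.9] [174.4 185.4]
-71 [224.5 188.1] [226.  185.6]
-27 [284.4 188.3] [284.1 185.8]
-149 [118 188] [248, 248, 248, 248, 248, 248, 244, 189, 153, 149, 148, 149, 148, 145, 115, 101, 77, 47, 39, 39, 40, 41, 43, 44, 47, 48, 48, 48, 48, 47, 47, 47, 47, 47, 47, 46, 47, 46, 46, 45, 45, 45, 45, 45, 44, 44, 45, 44, 44, 44, 43, 43, 43, 43, 42, 42, 43, 42, 43, 43, 42, 42, 42, 42, 43, 42, 43, 43, 43, 43, 43, 44, 44, 44, 44, 44, 44, 45, 46, 45, 46, 46, 45, 46, 46, 47, 47, 47, 47, 48, 48, 49, 49, 50, 50, 49, 51, 73, 135, 146, 156, 211, 244, 248, 248, 248, 248, 248, 248, 248, 248, 248, 248, 248, 248, 248, 248, 248, 248, 248, 248, 248, 248, 248, 248, 248, 248, 248, 248, 248]
-110 [171 188] [249, 249, 249, 249, 248, 242, 196, 148, 150, 154, 154, 154, 153, 151, 126, 84, 60, 41, 35, 36, 38, 38, 40, 42, 47, 51, 50, 49, 49, 49, 48, 47, 47, 47, 47, 46, 46, 45, 46, 45, 45, 45, 44, 43, 44, 44, 43, 43, 43, 43, 43, 43, 43, 42, 42, 43, 43, 43, 42, 43, 43, 42, 4
[... 1909 characters left out ...]
 46, 46, 47, 47, 47, 47, 48, 48, 49, 50, 49, 50, 51, 51, 51, 51, 52, 51, 47, 38, 32, 30, 28, 26, 25, 24, 24, 25, 53, 130, 153, 150, 97, 42, 24, 23, 23, 23, 23, 22, 23, 23, 23, 23, 22, 23, 22, 22, 22, 22, 22, 22, 22, 22, 22, 21, 23, 22, 21, 21, 21, 22, 21, 21, 21, 21, 21, 21, 21, 21, 20, 20, 21, 20, 19, 20, 20, 19, 19, 21, 39, 55, 59, 60, 59, 59, 49, 29, 20, 20, 20, 20, 21, 20, 21, 21, 20, 21, 20, 20, 20, 21, 22, 22, 21, 22, 22, 22, 22, 22, 23, 22, 22, 23, 23, 23, 23, 24, 24, 25, 24, 24, 25, 25, 26, 26, 27, 26, 27, 27, 28, 27, 28, 28, 29, 29, 29, 30, 30, 30, 30, 31, 31, 30, 32, 44, 60, 66, 67, 67, 69, 78, 82, 100, 148, 172, 178, 203, 240, 246, 246]
bar [552.79646744 205.9689113    0.        ]
```

Off is latched and low is up: the far edge of off is at +93.5 px against +97 for the other keys. Next is the bowl, with the tool tilted 45° so the gripper body stays clear of the handle top.

```bash
cat >> h.py <<'E'
def tilt(a):
    a=np.radians(a); z=np.sin(a)*xp-np.cos(a)*zz; return np.column_stack([np.cross(yp,z),yp,z])
HR=tilt(45); AX=O+98*yp
def bar(phi,r=113,back=0,z=112):  # TCP so that real tip is 'back' behind bar centre along -xp
    return AX+r*(-np.sin(phi)*xp+np.cos(phi)*yp)-back*xp+z*zz+25*HR[:,2]
E
python3 -c "
from h import *
goto([450,110,180],HR); print(bar(.78,back=55),bar(.78,back=20))"
```

```text
t [ 91.   98.4 -32.8] r [ 0.003 -0.424  0.004] now 5.72 [528.2  -3.7 181.4] [179.99  20.69 170.  ] F [ 1.1 -0.2  0.3]
[516.07558491 212.64222666  94.32233047] [550.51156124 206.38414913  94.32233047]
```

Request:
move_arm --plan '[{"fingers":0,"translation":[20,20,-25],"rot":[0,-0.08,0]},{"fingers":0,"translation":[40,42,-33],"rot":[0,-0.17,0]},{"fingers":0,"translation":[65,70,-33],"rot":[0,-0.26,0]},{"fingers":0,"translation":[91,98,-33],"rot":[0,-0.35,0]},{"fingers":0,"translation":[91,98,-33],"rot":[0,-0.424,0]}]'

```text
time: 6.13
eef_pos: [450.1, 99.2, 174.9]
eef_rot: [-179.2, 41.0, 169.9]
ft_force: [-0.3, -1.3, 0.5]
finger_gap: -0.1
grasp_force: 0.0
```

```bash
python3 -c "
from h import *
goto(bar(.78,back=60),HR)"
```

```text
t [ 22.5 124.5  85.4] r [-0.011 -0.07   0.003] now 6.13 [450.1  99.2 174.9] [-179.19   40.99  169.92] F [-0.3 -1.3  0.5]
```

Request:
move_arm --plan '[{"fingers":0,"translation":[5,38,8],"rot":[0,0,0]},{"fingers":0,"translation":[10,76,25],"rot":[0,0,0]},{"fingers":0,"translation":[15,110,48],"rot":[0,0,0]},{"fingers":0,"translation":[20,124,75],"rot":[0,0,0]},{"fingers":0,"translation":[20,124,78],"rot":[0,0,0]}]'

```text
time: 6.55
eef_pos: [507.9, 213.9, 91.7]
eef_rot: [-178.4, 40.1, 170.6]
ft_force: [-1.6, -1.7, -1.2]
finger_gap: 0.2
grasp_force: 0.0
```

Request:
move_arm --plan '[{"fingers":0,"translation":[0,0,0],"rot":[0,0,0]},{"fingers":0,"translation":[0,0,0],"rot":[0,0,0]}]'

```text
time: 6.72
eef_pos: [509.5, 211.4, 102.0]
eef_rot: [-179.0, 40.8, 169.9]
ft_force: [0.2, -0.1, 1.8]
finger_gap: -0.2
grasp_force: 0.0
```

```bash
python3 -c "
from h import *
goto(bar(.78,back=30),HR)
s=arm.get_state();W=cam('wrist',s);w=imaging.get_image('wrist')[...,::-1].copy(); 
b=AX+113*(-np.sin(.78)*xp+np.cos(.78)*yp)
for z in(86,117,148): u,v=proj(W,b+z*zz); cv2.circle(w,(int(u),int(v)),3,(0,0,255),-1)
cv2.imwrite('pics/q2.png',w)"
```

```text
t [-18.6   2.7  26.2] r [-0.015 -0.073  0.004] now 6.72 [509.5 211.4 102. ] [-178.99   40.82  169.93] F [ 0.2 -0.1  1.8]
```

View pics/q2.png

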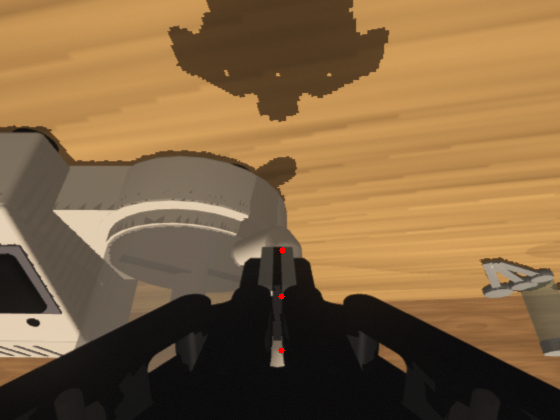

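The view shows the handle's bar directly behind the finger tips, with the marks at column 281 and the tips at 277. The lateral alignment is good. The tilt is limited to about 41°, which will do. Approaching the bar.

Request:
move_arm --plan '[{"fingers":0,"translation":[-6,2,10],"rot":[0,0,0]},{"fingers":0,"translation":[-11,2,16],"rot":[0,0,0]},{"fingers":0,"translation":[-15,2,20],"rot":[0,0,0]},{"fingers":0,"translation":[-19,2,24],"rot":[0,0,0]}]'

```text
time: 7.1
eef_pos: [541.7, 208.0, 100.6]
eef_rot: [-179.4, 41.2, 169.6]
ft_force: [0.0, -0.8, -0.1]
finger_gap: -0.5
grasp_force: 0.0
```

Request:
move_arm --plan '[{"fingers":0,"translation":[-3,0,3],"rot":[0,0,0]},{"fingers":0,"translation":[-6,0,5],"rot":[0,0,0]},{"fingers":0,"translation":[-6,0,5],"rot":[0,0,0]}]'

```text
time: 7.35
eef_pos: [549.1, 206.8, 99.0]
eef_rot: [-179.2, 41.0, 169.7]
ft_force: [-0.3, -0.3, -1.0]
finger_gap: 0.1
grasp_force: 0.0
```

Request:
move_arm --plan '[{"fingers":0,"translation":[-3,0,3],"rot":[0,0,0]},{"fingers":0,"translation":[-6,0,6],"rot":[0,0,0]},{"fingers":0,"translation":[-6,0,6],"rot":[0,0,0]}]'

```text
time: 7.6
eef_pos: [556.6, 206.6, 97.2]
eef_rot: [-179.3, 40.9, 169.8]
ft_force: [-2.2, 2.0, 1.7]
finger_gap: 0.3
grasp_force: 1.1
```

Request:
move_arm --plan '[{"fingers":0,"translation":[-3,0,3],"rot":[0,0,0]},{"fingers":0,"translation":[-6,1,6],"rot":[0,0,0]},{"fingers":0,"translation":[-6,1,6],"rot":[0,0,0]}]'

```text
time: 7.85
eef_pos: [564.5, 206.2, 96.1]
eef_rot: [-179.3, 40.9, 169.9]
ft_force: [-1.8, 1.9, 0.2]
finger_gap: 0.1
grasp_force: 1.3
```

```bash
python3 -c "
from h import *
s=arm.get_state(); A=R.from_euler('xyz',s['eef_rot'],degrees=True); p=np.array(s['eef_pos'])
r=p-bar(0,back=14.5); print('rel to home: x',r@xp,'y',r@yp)
phi=np.arcsin(-(r@xp)/113); print('phi',phi)
b0=bar(phi,back=14.5)
for f in (.6,.5,.4,.3,.2,.15,.1,.05,0,-.05): print(f,(A.inv().apply(bar(f,back=14.5)-b0)).round(1))"
```

```text
rel to home: x -71.17040379671164 y -30.331831505068237
phi 0.6813299265878737
0.6 [-5.6  5.5  4.8]
0.5 [-12.9  11.5  11. ]
0.4 [-20.6  16.4  17.6]
0.3 [-28.6  20.4  24.5]
0.2 [-36.9  23.2  31.6]
0.15 [-41.1  24.2  35.3]
0.1 [-45.3  25.   38.9]
0.05 [-49.6  25.4  42.6]
0 [-53.9  25.6  46.3]
-0.05 [-58.1  25.5  50. ]
```

Request:
move_arm --plan '[{"fingers":0,"translation":[-5.5,6,5],"rot":[0,0,0]},{"fingers":0,"translation":[-13,13,11],"rot":[0,0,0]},{"fingers":0,"translation":[-20.5,19,17.5],"rot":[0,0,0]},{"fingers":0,"translation":[-28.5,23.5,24.5],"rot":[0,0,0]}]'

```text
time: 8.18
eef_pos: [605.4, 221.6, 95.3]
eef_rot: [-179.1, 40.8, 169.9]
ft_force: [-2.4, 1.8, 0.1]
finger_gap: 0.2
grasp_force: 1.8
```

Request:
move_arm --plan '[{"fingers":0,"translation":[-4,1,3.5],"rot":[0,0,0]},{"fingers":0,"translation":[-8,3,7],"rot":[0,0,0]},{"fingers":0,"translation":[-12.5,4,11],"rot":[0,0,0]}]'

```text
time: 8.43
eef_pos: [622.8, 222.6, 95.8]
eef_rot: [-179.2, 40.9, 169.9]
ft_force: [-4.8, 4.4, 0.1]
finger_gap: -0.0
grasp_force: 2.1
```

```bash
python3 -c "
from h import *
s=arm.get_state(); r=np.array(s['eef_pos'])-bar(0,back=14.5); print('rel to home: x',r@xp,'y',r@yp,s['eef_pos'],s['ft_force'],s['eef_rot'])"
```

```text
rel to home: x -16.797255358483607 y -3.77937286801479 [622.75140043 222.6164867   95.78727951] [-4.82707235  4.39165468  0.09736193] [-179.20608757   40.88437754  169.87192286]
```

Request:
move_arm --plan '[{"fingers":0,"translation":[-3.5,0.5,3],"rot":[0,0,0]},{"fingers":0,"translation":[-7,1,6],"rot":[0,0,0]},{"fingers":0,"translation":[-7,1,6],"rot":[0,0,0]}]'

```text
time: 8.68
eef_pos: [633.7, 220.6, 97.2]
eef_rot: [-179.1, 41.0, 169.8]
ft_force: [0.2, 0.3, -0.5]
finger_gap: -0.0
grasp_force: 0.1
```

Request:
move_arm --plan '[{"fingers":0,"translation":[-2,0,2],"rot":[0,0,0]},{"fingers":0,"translation":[-4,0,4],"rot":[0,0,0]},{"fingers":0,"translation":[-4,0,4],"rot":[0,0,0]}]'

```text
time: 8.93
eef_pos: [637.3, 220.2, 96.5]
eef_rot: [-179.2, 40.9, 169.8]
ft_force: [-11.6, 1.5, 6.8]
finger_gap: 0.1
grasp_force: 5.8
```

Request:
move_arm --plan '[{"fingers":0,"translation":[-1,0,1],"rot":[0,0,0]},{"fingers":0,"translation":[-1,0,1],"rot":[0,0,0]},{"fingers":0,"translation":[-1,0,1],"rot":[0,0,0]}]'

```text
time: 9.18
eef_pos: [637.7, 220.2, 96.4]
eef_rot: [-179.1, 40.9, 169.9]
ft_force: [-16.2, 2.0, 10.4]
finger_gap: 0.2
grasp_force: 8.3
```

```bash
python3 -c "
from h import *
goto([450,110,200],PR)"
```

```text
t [  57.1 -144.3 -184.4] r [-0.013  0.365 -0.   ] now 9.18 [637.7 220.2  96.4] [-179.14   40.91  169.85] F [-16.2   2.   10.4]
```

The bowl clicked and is firm on its stop. Backing away.

Request:
move_arm --plan '[{"fingers":0,"translation":[11,0,-10],"rot":[0,0,0]},{"fingers":0,"translation":[36,0,-32],"rot":[0,0,0]},{"fingers":0,"translation":[62,0,-54],"rot":[0,0,0]},{"fingers":0,"translation":[88,0,-76],"rot":[0,0,0]},{"fingers":0,"translation":[110,0,-95],"rot":[0,0,0]}]'

```text
time: 9.6
eef_pos: [495.2, 246.2, 95.9]
eef_rot: [-179.1, 41.0, 169.8]
ft_force: [-0.9, 1.7, 0.6]
finger_gap: 0.3
grasp_force: 0.0
```

```bash
python3 -c "
from h import *
goto([450,20,200],PR)"
```

```text
t [ -64.9 -231.8  -78. ] r [-0.014  0.366 -0.001] now 9.6 [495.2 246.2  95.9] [-179.14   40.98  169.79] F [-0.9  1.7  0.6]
```

Request:
move_arm --plan '[{"fingers":0,"translation":[-15,-15,-30],"rot":[0,0.07,0]},{"fingers":0,"translation":[-30,-40,-60],"rot":[0,0.15,0]},{"fingers":0,"translation":[-45,-75,-72],"rot":[0,0.23,0]},{"fingers":0,"translation":[-58,-112,-78],"rot":[0,0.3,0]},{"fingers":0,"translation":[-65,-150,-78],"rot":[0,0.366,0]}]'

```text
time: 10.02
eef_pos: [475.3, 157.0, 173.6]
eef_rot: [-178.6, 23.2, 169.4]
ft_force: [1.0, -0.9, -1.0]
finger_gap: -0.0
grasp_force: 0.0
```

```bash
python3 -c "
from h import *
goto(key(-110,80),PR)"
```

```text
t [ -71.4 -225.4   25.1] r [-0.027  0.056 -0.006] now 10.02 [475.3 157.  173.6] [-178.59   23.19  169.36] F [ 1.  -0.9 -1. ]
```

Request:
move_arm --plan '[{"fingers":0,"translation":[0,-38,-5],"rot":[0,0,0]},{"fingers":0,"translation":[0,-76,-5],"rot":[0,0,0]},{"fingers":0,"translation":[-5,-115,-5],"rot":[0,0,0]},{"fingers":0,"translation":[-15,-153,-3],"rot":[0,0,0]},{"fingers":0,"translation":[-28,-190,0],"rot":[0,0,0]}]'

```text
time: 10.43
eef_pos: [462.2, -36.5, 187.8]
eef_rot: [-178.4, 23.3, 169.2]
ft_force: [1.4, 0.2, 0.5]
finger_gap: 0.2
grasp_force: 0.0
```

Request:
move_arm --plan '[{"fingers":0,"translation":[0,0,0],"rot":[0,0,0]},{"fingers":0,"translation":[0,0,0],"rot":[0,0,0]}]'

```text
time: 10.6
eef_pos: [463.3, -38.2, 188.2]
eef_rot: [-178.4, 23.3, 168.7]
ft_force: [0.5, 1.2, 1.4]
finger_gap: -0.3
grasp_force: 0.0
```

```bash
python3 -c "
from h import *
goto(key(-110,40),PR)"
```

```text
t [-41.3 -29.3  64.5] r [-0.034  0.058 -0.016] now 10.6 [463.3 -38.2 188.2] [-178.43   23.32  168.74] F [0.5 1.2 1.4]
```

Request:
move_arm --plan '[{"fingers":0,"translation":[-20,-15,20],"rot":[-0.017,0.03,-0.008]},{"fingers":0,"translation":[-41,-29,42],"rot":[-0.034,0.058,-0.016]},{"fingers":0,"translation":[-41,-29,64],"rot":[-0.034,0.058,-0.016]},{"fingers":0,"translation":[-41,-29,64],"rot":[-0.034,0.058,-0.016]},{"fingers":0,"translation":[-41,-29,64],"rot":[-0.034,0.058,-0.016]}]'

```text
time: 11.02
eef_pos: [517.5, -74.5, 143.2]
eef_rot: [179.9, 19.6, 170.2]
ft_force: [-0.6, 0.5, 0.3]
finger_gap: 0.3
grasp_force: 0.0
```

```bash
python3 -c "
from h import *
goto(key(-110,-21),PR)
s=arm.get_state();W=cam('wrist',s);w=imaging.get_image('wrist')[...,::-1];g=w.max(2); cv2.imwrite('pics/m.png',w)
c=np.round(proj(W,key(-110))).astype(int); print(c,[np.round(proj(W,key(-110)+b*yp),1)[0] for b in(-17,17)], [np.round(proj(W,np.array(s['eef_pos'])-PR[:,2]*k),1) for k in (0,25)])
print(g[c[1]-30:c[1]-24].mean(0)[c[0]-60:c[0]+70].round().astype(int).tolist())"
```

```text
t [-4.  -6.4 59.2] r [ 0.005 -0.007  0.009] now 11.02 [517.5 -74.5 143.2] [179.88  19.59 170.22] F [-0.6  0.5  0.3]
[268 224] [np.float64(241.0), np.float64(294.4)] [array([277.7, 241.1]), array([278.2, 261.2])]
[27, 27, 26, 26, 26, 26, 26, 25, 24, 24, 24, 24, 24, 24, 24, 24, 24, 24, 22, 23, 22, 22, 21, 20, 20, 20, 20, 33, 55, 62, 63, 64, 62, 46, 28, 20, 19, 20, 20, 20, 20, 21, 20, 20, 20, 20, 20, 19, 20, 18, 20, 19, 20, 20, 19, 20, 20, 19, 18, 19, 20, 20, 19, 19, 18, 19, 19, 20, 19, 20, 19, 19, 18, 20, 19, 19, 19, 19, 19, 19, 18, 18, 18, 18, 18, 18, 19, 27, 53, 61, 62, 62, 62, 60, 39, 22, 18, 18, 17, 19, 19, 20, 20, 20, 21, 20, 20, 21, 20, 20, 20, 20, 20, 20, 21, 20, 20, 21, 21, 20, 21, 21, 20, 21, 21, 21, 20, 20, 21, 21]
```

The medium key's edges at columns 242–295 match the prediction (241–294). Centring and pressing.

Request:
move_arm --plan '[{"fingers":0,"translation":[-4,-6.4,10],"rot":[0,0,0]},{"fingers":0,"translation":[-4,-6.4,30],"rot":[0,0,0]},{"fingers":0,"translation":[-4,-6.4,46],"rot":[0,0,0]},{"fingers":0,"translation":[-4,-6.4,54],"rot":[0,0,0]},{"fingers":0,"translation":[-4,-6.4,56],"rot":[0,0,0]}]'

```text
time: 11.48
eef_pos: [539.4, -85.1, 93.2]
eef_rot: [179.9, 19.8, 170.2]
ft_force: [-0.3, 0.1, -0.5]
finger_gap: -0.0
grasp_force: 0.0
```

```bash
python3 -c "
from h import *
goto(key(-110,-36.5),PR)"
```

```text
t [ 1.2  0.4 19.8] r [ 0.004 -0.004  0.009] now 11.48 [539.4 -85.1  93.2] [179.92  19.79 170.22] F [-0.3  0.1 -0.5]
```

Request:
move_arm --plan '[{"fingers":0,"translation":[0,0,4],"rot":[0,0,0]},{"fingers":0,"translation":[0,0,8],"rot":[0,0,0]},{"fingers":0,"translation":[0,0,10],"rot":[0,0,0]},{"fingers":0,"translation":[0,0,12],"rot":[0,0,0]}]'

```text
time: 11.82
eef_pos: [544.7, -87.2, 84.2]
eef_rot: [179.9, 20.0, 170.1]
ft_force: [-5.2, 2.2, 6.3]
finger_gap: -0.2
grasp_force: 3.4
```

Request:
move_arm --plan '[{"fingers":0,"translation":[0,0,2],"rot":[0,0,0]},{"fingers":0,"translation":[0,0,4],"rot":[0,0,0]},{"fingers":0,"translation":[0,0,4],"rot":[0,0,0]}]'

```text
time: 12.07
eef_pos: [546.2, -87.7, 80.0]
eef_rot: [180.0, 20.0, 170.1]
ft_force: [-1.0, 0.2, 0.1]
finger_gap: 0.1
grasp_force: 0.0
```

Request:
move_arm --plan '[{"fingers":0,"translation":[0,0,2],"rot":[0,0,0]},{"fingers":0,"translation":[0,0,3],"rot":[0,0,0]},{"fingers":0,"translation":[0,0,3],"rot":[0,0,0]}]'

```text
time: 12.32
eef_pos: [547.3, -88.0, 77.2]
eef_rot: [180.0, 20.0, 170.1]
ft_force: [-3.2, 2.1, 5.8]
finger_gap: 0.0
grasp_force: 3.9
```

Request:
move_arm --plan '[{"fingers":0,"translation":[0,0,1],"rot":[0,0,0]},{"fingers":0,"translation":[0,0,2],"rot":[0,0,0]},{"fingers":0,"translation":[0,0,2],"rot":[0,0,0]}]'

```text
time: 12.57
eef_pos: [547.9, -88.1, 75.8]
eef_rot: [180.0, 20.0, 170.1]
ft_force: [-6.6, 1.7, 11.8]
finger_gap: -0.2
grasp_force: 6.5
```

Request:
move_arm --plan '[{"fingers":0,"translation":[0,0,1],"rot":[0,0,0]},{"fingers":0,"translation":[0,0,2],"rot":[0,0,0]},{"fingers":0,"translation":[0,0,2],"rot":[0,0,0]}]'

```text
time: 12.82
eef_pos: [548.1, -88.1, 75.4]
eef_rot: [180.0, 19.9, 170.2]
ft_force: [-17.9, 3.8, 25.9]
finger_gap: -0.1
grasp_force: 15.6
```

Request:
move_arm --plan '[{"fingers":0,"translation":[0,0,-8],"rot":[0,0,0]},{"fingers":0,"translation":[0,0,-40],"rot":[0,0,0]},{"fingers":0,"translation":[0,0,-75],"rot":[0,0,0]},{"fingers":0,"translation":[0,0,-110],"rot":[0,0,0]},{"fingers":0,"translation":[0,0,-110],"rot":[0,0,0]}]'

```text
time: 13.23
eef_pos: [514.7, -83.2, 184.0]
eef_rot: [-179.9, 20.7, 170.2]
ft_force: [1.3, -0.4, 0.7]
finger_gap: -0.1
grasp_force: 0.0
```

```bash
python3 -c "
from h import *
s=arm.get_state();w=imaging.get_image('wrist')[...,::-1]; g=w.max(2);W=cam('wrist',s);print(s['time'],s['eef_pos'],s['ft_force'])
for y in(-149,-110,-71,-27):
    c=np.round(proj(W,key(y))).astype(int); P=g[:,c[0]-8:c[0]+9].mean(1)
    r=P[c[1]-70:c[1]+75].round().astype(int); print(y,c,r[:45].tolist(),r[90:].tolist())
t=imaging.get_image('top')[...,::-1]; b=cv2.imread('pics/top0.png')
x=AX+113*yp; print('handle now px',proj(cam('top'),x+160*zz))
for n,i in(('now',t),('before',b)):
    print(n,[int(v) for v in i[150:215,int(proj(cam('top'),x+160*zz)[0])].max(1)])
"
```

```text
13.2333 [514.65215218 -83.18790829 184.04949618] [ 1.27187991 -0.44277384  0.74770597]
-149 [228 189] [127, 127, 127, 129, 137, 138, 138, 131, 128, 128, 127, 127, 127, 127, 127, 127, 123, 88, 68, 64, 64, 64, 64, 64, 64, 64, 61, 37, 28, 27, 27, 27, 28, 28, 28, 28, 28, 27, 28, 28, 28, 27, 28, 28, 28] [55, 54, 55, 55, 55, 56, 56, 56, 55, 56, 56, 56, 56, 56, 56, 53, 52, 75, 142, 155, 163, 214, 244, 247, 247, 247, 247, 247, 246, 227, 184, 162, 162, 167, 174, 176, 176, 178, 177, 171, 167, 195, 243, 247, 247, 247, 247, 247, 247, 247, 247, 247, 247, 247, 247]
-110 [281 189] [125, 125, 125, 125, 125, 125, 125, 125, 125, 125, 125, 125, 125, 125, 125, 125, 121, 85, 64, 60, 60, 60, 60, 59, 60, 60, 57, 30, 20, 18, 19, 20, 20, 20, 20, 20, 20, 19, 19, 19, 20, 20, 19, 20, 19] [54, 54, 54, 54, 54, 55, 55, 55, 55, 55, 55, 52, 47, 54, 113, 152, 159, 159, 158, 159, 165, 213, 243, 246, 247, 247, 247, 247, 247, 239, 196, 165, 160, 161, 166, 170, 177, 159, 97, 69, 66, 66, 66, 66, 66, 65, 65, 65, 65, 65, 65, 65, 65, 64, 64]
-71 [335 189] [128, 128, 127, 128, 127, 128, 127, 127, 127, 127, 127, 127, 127, 127,
[... 903 characters left out ...]
68233), np.float64(151.80682386713113))
now [116, 123, 126, 126, 121, 112, 102, 93, 99, 113, 120, 123, 123, 124, 125, 126, 124, 120, 118, 117, 119, 122, 123, 124, 122, 119, 116, 114, 113, 116, 118, 118, 119, 118, 118, 117, 117, 115, 116, 117, 116, 118, 119, 119, 118, 119, 120, 124, 124, 123, 122, 117, 114, 114, 118, 122, 124, 123, 122, 122, 121, 123, 124, 123, 121]
before [123, 120, 120, 117, 121, 123, 123, 120, 120, 123, 121, 120, 120, 121, 122, 122, 120, 116, 113, 112, 114, 118, 120, 119, 118, 116, 112, 110, 109, 112, 115, 115, 115, 115, 114, 112, 112, 113, 113, 114, 114, 116, 116, 116, 115, 115, 116, 120, 121, 120, 118, 114, 109, 110, 114, 118, 120, 120, 119, 118, 119, 119, 119, 120, 120]
```

The medium key is down (far edge 3–4 px short, as off was before). Off, low and high are up, and the handle sits at its home pixel.

```bash
python3 -c "
from station import ticket
print(ticket.sign_off())"
```

```text
the job is handed in; nothing more can be done
None
```

I pressed off until it latched and the low key popped up, pushed the bowl home until it clicked, then latched medium, which released off. The job is handed in at about 13 s; no verdict came back. The highest wrist force I read was about 42 N, and I did not re-check the carrot, peeler and cup, which the arm's path stayed away from.

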